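# Press the paint tin lids home, smallest first

## Task

The mixing is done and the lids are sitting loose on the three paint tins: with the fingertips, gently press each lid down in its middle until it is fully home, the smallest tin first, then the middle one, then the largest, not starting on a lid until the one before is home. Do not lean hard on the lids, do not lift, tip or shift the tins, and leave the cup, spray can, screwdriver and tape roll where they are.

Things in the scene. Friction and masses are not known exactly. Their poses are not given: they have to be found in the camera images.
- tin_small: the small paint tin: upright round steel tin with a paper label, 56 mm in diameter, 70 mm high to its rim, without its lid; loose on the bench, about 0.35 kg (may vary by a quarter). Origin: centre of its underside; z up.
- lidtop_small (a point): top middle of the small tin's lid: a 54 mm steel disc, 4 mm thick, with a raised flat panel 38 mm across in its middle, 6 mm higher. The panel is springy: it gives 1 mm per 2.5 N, 6 mm at most, and comes back; this point follows the lid, not that give. It is 92 mm above the bench with the lid fully up, 80 mm with the lid home.
- lid_small (a joint): how far the small tin's lid is pressed in, m: 0 = standing 12 mm proud of the rim, 0.012 = fully home on the rim. It starts between 0 and 0.003. It moves straight down against friction of about 4 N and stays where it is left; at 0.012 it stops hard, and only the springy middle still gives.
- tin_middle: the middle paint tin: upright round steel tin with a paper label, 72 mm in diameter, 85 mm high to its rim, without its lid; loose on the bench, about 0.55 kg (may vary by a quarter). Origin: centre of its underside; z up.
- lidtop_middle (a point): top middle of the middle tin's lid: a 70 mm steel disc, 4 mm thick, with a raised flat panel 54 mm across in its middle, 6 mm higher. The panel is springy: it gives 1 mm per 2.5 N, 6 mm at most, and comes back; this point follows the lid, not that give. It is 107 mm above the bench with the lid fully up, 95 mm with the lid home.
- lid_middle (a joint): how far the middle tin's lid is pressed in, m: 0 = standing 12 mm proud of the rim, 0.012 = fully home on the rim. It starts between 0 and 0.003. It moves straight down against friction of about 4 N and stays where it is left; at 0.012 it stops hard, and only the springy middle still gives.
- tin_large: the large paint tin: upright round steel tin with a paper label, 90 mm in diameter, 100 mm high to its rim, without its lid; loose on the bench, about 0.85 kg (may vary by a quarter). Origin: centre of its underside; z up.
- lidtop_large (a point): top middle of the large tin's lid: a 88 mm steel disc, 4 mm thick, with a raised flat panel 72 mm across in its middle, 6 mm higher. The panel is springy: it gives 1 mm per 2.5 N, 6 mm at most, and comes back; this point follows the lid, not that give. It is 122 mm above the bench with the lid fully up, 110 mm with the lid home.
- lid_large (a joint): how far the large tin's lid is pressed in, m: 0 = standing 12 mm proud of the rim, 0.012 = fully home on the rim. It starts between 0 and 0.003. It moves straight down against friction of about 4 N and stays where it is left; at 0.012 it stops hard, and only the springy middle still gives.
- cup: bystander: white plastic mixing cup, 72 mm across, 95 mm high, loose. Origin: centre of its underside.
- spray: bystander: small spray can, 52 mm in diameter, 125 mm high, with a narrower black cap, loose. Origin: centre of its underside.
- driver: bystander: screwdriver lying on the bench, 200 mm long and 26 mm thick, along its x axis with the handle at -x, loose. Origin: the middle of its underside.
- tape: bystander: roll of masking tape lying flat, 90 mm across, 24 mm high, loose. Origin: centre of its underside.
Mind the look-alikes: they are no part of the job. Leave any orange or pink look-alike of the tin_small alone.

How it is judged:
On the way, in this order (a step that is already met when the one before it is completed fails the run):
1. the small tin's lid is home (value of joint lid_small above 0.0095 m), for 0.1 s.
2. the middle tin's lid is home (value of joint lid_middle above 0.0095 m), for 0.1 s.
3. the large tin's lid is home (value of joint lid_large above 0.0095 m), for 0.1 s.
At the end, for the whole second after the job is handed in: All three lids are home (pressed in by more than 9.5 mm of 12), each tin stands upright (within 0.05 rad), at rest, within 25 mm of where it started, and each bystander is within 15 mm of where it was (value of joint each of lid_small, lid_middle, lid_large above 0.0095 m and distance of each of tin_small, tin_middle, tin_large from where it was at the start of the episode below 0.025 m and angle between each of tin_small, tin_middle, tin_large's own z axis and vertical below 0.05 rad and linear speed of each of tin_small, tin_middle, tin_large below 0.02 m/s and distance of each of cup, spray, driver, tape from where it was at the start of the episode below 0.015 m); the robot touches nothing.
It fails at once if a lid is pressed in past 6 mm before the lids of all smaller tins are home ((value of joint lid_middle above 0.006 m and not (value of joint lid_small above 0.0095 m)) or (value of joint lid_large above 0.006 m and (not (value of joint lid_small above 0.0095 m) or not (value of joint lid_middle above 0.0095 m)))).
It fails at once if a tin or its lid is pushed by the fingers with more than 30 N, or touched by any other part of the arm (contact force between any of tin_small, tin_middle, tin_large and the arm above 2 N or contact force between any of tin_small, tin_middle, tin_large and the fingers above 30 N).
It fails at once if a tin is lifted more than 8 mm off the bench or tipped by more than 0.2 rad (height (world z) of any of tin_small, tin_middle, tin_large above 0.008 m or angle between any of tin_small, tin_middle, tin_large's own z axis and vertical above 0.2 rad).
It fails at once if a tin is shifted more than 25 mm (distance of any of tin_small, tin_middle, tin_large from where it was at the start of the episode above 0.025 m).
It fails at once if the cup, spray can, screwdriver or tape roll is moved more than 15 mm (distance of any of cup, spray, driver, tape from where it was at the start of the episode above 0.015 m).
It also fails if it takes over 48 s, if anything falls off the work surface, if the arm or the gripper's body presses on something with over 40 N, if the wrist force passes 120 N, or if a joint passes its speed limit or range.

## Robot

A 6-joint arm with a two-finger parallel gripper is mounted at the origin on the work surface. World frame = base frame: x ahead of the robot, y to its left, z up, the work surface at z = 0. Lengths are in m, angles in rad, forces in N, time in s.
With the tool pointing down it reaches from about 0.375 to 0.9 m from the base axis. Payload 3.1 kg.
Tool frame: the origin (TCP) lies at the very end of the fingers, on their centre line; the grasp point (between the pads) lies 19 mm behind it; z points along the fingers, y is the line along which they close (so a half turn about z gives the same grasp; the last joint's range is limited). The gripper opens to 87 mm and grips with 3 to 60 N. Pads are 19 mm wide; open, the fingers measure 117 mm over their backs; the gripper's body (75 mm by 190 mm) begins 51 mm behind the grasp point.
Start: joints at [1.145, 0.527, 1.433, -0, 1.181, -0.178], TCP at [0.153, 0.606, 0.223] pointing down, gripper open.
Joint ranges: [-3.08, 3.08], [-0.75, 2.2], [0.22, 2.44], [-1.43, 4.57], [0, 2.65], [-2.85, 2.85]. Speed limits (rad/s): [2.79, 2.79, 3.14, 3.14, 3.14, 3.14].

## Interface

Orientations are given as a 3x3 rotation matrix whose columns are the frame's x, y, z axes.
In Python, from rig import status, capture, camera_info, order gives the robot as it stands. The module is installed in compiled form; this text tells all that it offers.
- The arm moves only by the shell command python3 -m handwheel 'ROWS' [FORCE]. ROWS is JSON, one flat list of numbers, 7 for each row, row after row: the shift along the world's x, y, z in units of 60 mm (1.0 is 60 mm), then the turn, a rotation vector about the world's x, y, z in units of 5 degrees (1.0 is 5 degrees), then the closure, from -1 (fully open) to 1 (shut), so that 0 is half open. In form: [dx, dy, dz, rx, ry, rz, gripper, dx, dy, dz, rx, ry, rz, gripper, ...]. A call has 1 to 20 rows; each row is the pose to reach, as a shift and turn from the pose commanded when the call began; what a row does not reach only later rows make up. A row lasts 1/8 s, in which the tool goes at most 62.5 mm and 10.7 degrees, less where a joint would pass 70% of its speed; a pose out of reach is approached as far as the arm can. A call with a gripper value outside its range is refused whole. The fingers move at their own pace and stop on an object; FORCE is the grip in N (left out, the last holds). Time passes only in rows, so rows that repeat a pose let the fingers close. It gives the time, the measured TCP pose, the force, the opening and the grip force at its end, in the units of the state.
- status.get_state(): the state, without advancing time (a new reading comes with each control period).
- capture(name): name is "side" or "top" or "wrist"; returns the picture (384x512x3 uint8, red, green, blue); there is no depth.
- camera_info(name): a dict with "fx", "fy", "cx", "cy" (pixels), "R" (3x3) and "t" (3): a world point X has camera coordinates R X + t; the wrist camera has in their place "hand_eye" (4x4, takes a point from camera to tool coordinates, whose origin is the TCP and whose axes are the flange's). Camera axes: x right, y down, z forward; pixel columns grow to the right and rows downward; lengths in m; the calibration is good to about 2 mm. A picture is of the moment at which its call begins: read the wrist's pose just before it. camera_info takes no time and is no camera call.
- order.sign_off(): hands the job in; it is judged then, once.
The state is a dict: "clock": time; "joint_pos": joint angles; "joint_vel": joint speeds; "effort": joint torques, N m; "tcp_pos": TCP position; "orientation": TCP orientation; "force": force on the tool from outside, world axes, zero at the start; "ft_torque": the same for the moment, N m; "finger_gap": finger opening in m; "gripper_force": force on a finger pad.
Only numpy, scipy, OpenCV 4.12 (cv2) and the standard library are available. Lean on these libraries where they do the work, as an engineer would, in place of code of your own. Each camera call takes 0.05 s, during which the arm holds its last target. There are 200 camera calls.

## Working session

There is one attempt and no reset: what is moved stays moved. The work goes in short steps, Python scripts to look and compute and a shell command to move; the robot and the scene stay as the last step left them, time stands still between calls to the robot, and variables do not carry over. Pictures are saved under pics/ and viewed, at most 10 in all, crops included, and the job is handed in when it is done.

```bash
mkdir -p pics; python3 - <<'E'
from rig import status,capture,camera_info
import cv2,numpy as np
s=status.get_state();print(s)
for n in("top","side"):
    cv2.imwrite(f"pics/{n}0.png",cv2.cvtColor(capture(n),cv2.COLOR_RGB2BGR)); print(n,camera_info(n))
print(camera_info("wrist"))
E
```

```text
{'clock': 0.0, 'joint_pos': array([ 1.14449194e+00,  5.28450632e-01,  1.43391496e+00, -1.14179873e-05,
        1.18140778e+00, -1.78487355e-01]), 'joint_vel': array([-1.12303971e-03,  1.22385720e-03,  2.21610691e-05, -5.81216451e-04,
       -1.36812889e-03,  4.60252594e-04]), 'effort': array([ 1.18755110e-03, -4.40036523e+01, -1.76596284e+01,  6.34217751e-02,
        5.81975095e-02, -1.44431242e-04]), 'tcp_pos': array([0.15295949, 0.60522635, 0.22157717]), 'orientation': array([[-9.69451085e-01,  2.45283096e-01, -8.92125861e-04],
       [ 2.45284429e-01,  9.69449116e-01, -1.98990688e-03],
       [ 3.76780105e-04, -2.14794197e-03, -9.99997622e-01]]), 'force': array([ 0.1330814 ,  0.03182645, -0.53426716]), 'ft_torque': array([0.01192156, 0.00091386, 0.0184036 ]), 'gripper_force': 0.0, 'finger_gap': 0.08685854927943105}
top {'fx': 441.8204976829807, 'fy': 441.8204976829807, 'cx': 255.5757164581095, 'cy': 195.11748251644238, 'R': array([[-0.02506574, -0.99967569,  0.00449604],
       [-0.98157774,  0.02375932, -0.18958015],
       [ 0.18941184, -0.00916518, -0.98185496]]), 't': array([-0.00452672,  0.57303581,  1.38104489])}
side {'fx': 349.0678849335114, 'fy': 349.0678849335114, 'cx': 259.52804622106237, 'cy': 198.5595408161775, 'R': array([[-0.99060112, -0.1352478 , -0.02043157],
       [-0.08082392,  0.69927997, -0.71026405],
       [ 0.11034903, -0.70193701, -0.70363878]]), 't': array([0.53395075, 0.11450431, 0.9501332 ])}
{'fx': 343.93392126787074, 'fy': 343.93392126787074, 'cx': 260.5802634870083, 'cy': 191.65757300553807, 'hand_eye': array([[ 4.12130477e-05, -9.59667288e-01, -2.81138212e-01,
         7.80715326e-02],
       [ 9.99999865e-01,  1.85077865e-04, -4.85171084e-04,
         3.78333480e-07],
       [ 5.17635279e-04, -2.81138154e-01,  9.59667166e-01,
        -1.61847574e-01],
       [ 0.00000000e+00,  0.00000000e+00,  0.00000000e+00,
         1.00000000e+00]])}
```

View pics/top0.png

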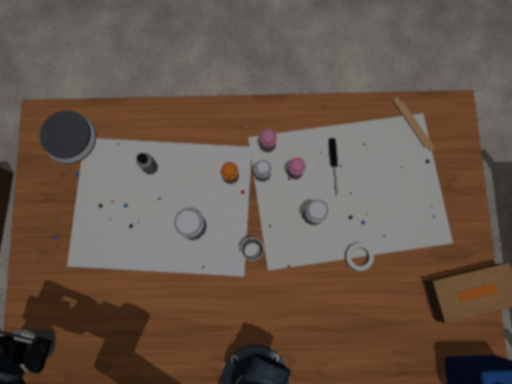

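View pics/side0.png

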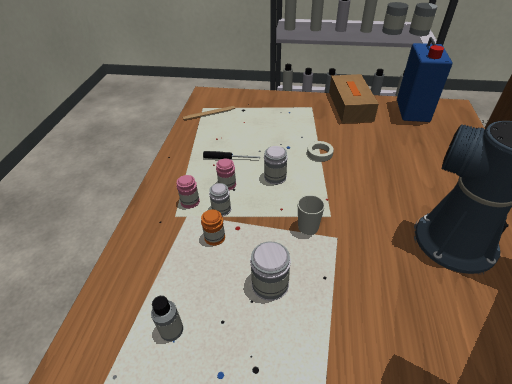

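The top view shows the small tin at about (262,170), the middle at (316,211), the large at (189,222), and the cup at (251,248). The orange look-alike is at (230,172) and the pink ones are at (268,138) and (297,167). Only the grey-lidded one at (262,170) fits tin_small. I'll confirm that in one enlarged crop and measure the lids.

```bash
cat > h.py <<'E'
import numpy as np
from rig import camera_info
def ray(cam,uv,z):
    c=camera_info(cam);R=c["R"];o=-R.T@c["t"]
    d=R.T@np.array([(uv[0]-c["cx"])/c["fx"],(uv[1]-c["cy"])/c["fy"],1])
    return o+d*(z-o[2])/d[2]
E
python3 - <<'E'
import cv2,numpy as np
from h import ray
a=cv2.imread("pics/top0.png")[130:240,160:345];b=cv2.imread("pics/side0.png")[140:310,165:330]
cv2.imwrite("pics/crop.png",np.vstack([cv2.resize(a,(560,333),interpolation=2),cv2.resize(cv2.copyMakeBorder(b,0,0,0,0,0),(560,260),interpolation=2)]))
for n,t,s,z in(("small",(262,168),(219,189),.09),("mid",(316,209),(275,153),.105),("large",(188,221),(270,255),.12)):
    print(n,ray("top",t,z).round(3),ray("side",s,z).round(3))
E
```

```text
small [ 0.654 -0.041  0.09 ] [ 0.657 -0.035  0.09 ]
mid [ 0.514 -0.205  0.105] [ 0.516 -0.198  0.105]
large [0.484 0.191 0.12 ] [0.486 0.195 0.12 ]
```

View pics/crop.png

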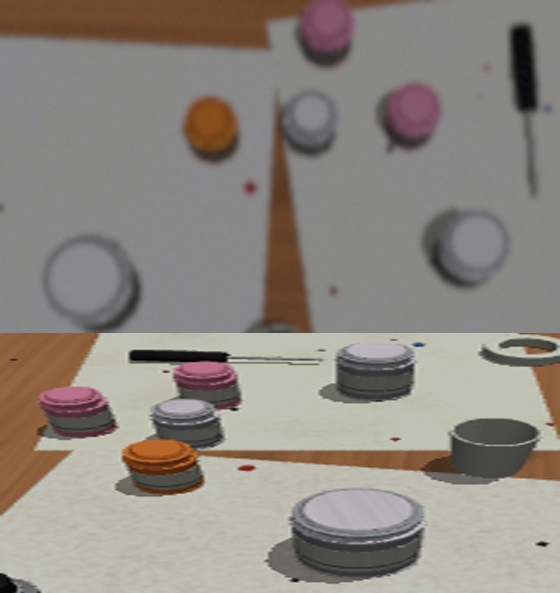

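The crop confirms it: the grey tin at top px (262,169) stands between the orange and pink look-alikes. I'll shut the fingers and hover over the small tin.

```bash
python3 -m handwheel '[2,-2.7,0,0,0,0,1, 4,-5.4,0,0,0,0,1, 6,-8,0,0,0,0,1, 8.37,-10.72,-0.4,0,0,0,1, 8.37,-10.72,-0.4,0,0,0,1, 8.37,-10.72,-0.4,0,0,0,1, 8.37,-10.72,-0.4,0,0,0,1, 8.37,-10.72,-0.4,0,0,0,1, 8.37,-10.72,-0.4,0,0,0,1, 8.37,-10.72,-0.4,0,0,0,1, 8.37,-10.72,-0.4,0,0,0,1, 8.37,-10.72,-0.4,0,0,0,1, 8.37,-10.72,-0.4,0,0,0,1, 8.37,-10.72,-0.4,0,0,0,1, 8.37,-10.72,-0.4,0,0,0,1, 8.37,-10.72,-0.4,0,0,0,1, 8.37,-10.72,-0.4,0,0,0,1, 8.37,-10.72,-0.4,0,0,0,1]' 20
cat > w.py <<'E'
import cv2,numpy as np,sys
from rig import status,capture,camera_info
def look(name):
    s=status.get_state(); im=capture("wrist"); c=camera_info("wrist")
    T=np.eye(4);T[:3,:3]=s["orientation"];T[:3,3]=s["tcp_pos"]
    cv2.imwrite(f"pics/{name}.png",cv2.cvtColor(im,cv2.COLOR_RGB2BGR))
    np.save(f"pics/{name}.npy",T@c["hand_eye"]); print(s["clock"],s["tcp_pos"].round(4),s["force"].round(2))
def wray(name,uv,z):
    c=camera_info("wrist");T=np.load(f"pics/{name}.npy")
    d=T[:3,:3]@[(uv[0]-c["cx"])/c["fx"],(uv[1]-c["cy"])/c["fy"],1];o=T[:3,3]
    return (o+d*(z-o[2])/d[2]).round(4)
E
python3 -c "
from w import *
look('ws')"
```

```text
clock: 2.35
tcp_pos: [0.6551, -0.0363, 0.1989]
orientation: [[-0.97, 0.244, 0.0], [0.244, 0.97, 0.0], [-0.0, 0.0, -1.0]]
force: [-0.4, -0.5, -1.3]
finger_gap: 0.0006
gripper_force: 0.0
2.35 [ 0.6551 -0.0363  0.1989] [-0.38 -0.51 -1.31]
```

View pics/ws.png

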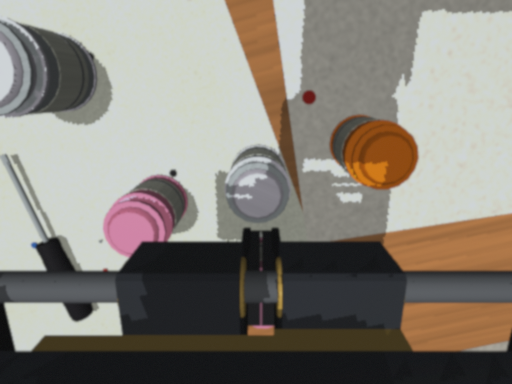

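The small tin's lid is centred near (258,191) in the wrist view, with the fingertips at (261,232), pink at (140,222) and orange at (382,155).

```bash
python3 -c "
from w import *
for v in(189,192,195): print(wray('ws',(258,v),.091))"
```

```text
[ 0.6533 -0.0381  0.091 ]
[ 0.6558 -0.0388  0.091 ]
[ 0.6583 -0.0394  0.091 ]
```

```bash
python3 -m handwheel '[0.01,-0.03,-0.8,0,0,0,1, 0.01,-0.03,-1.48,0,0,0,1, 0.01,-0.03,-1.65,0,0,0,1, 0.01,-0.03,-1.73,0,0,0,1, 0.01,-0.03,-1.78,0,0,0,1, 0.01,-0.03,-1.83,0,0,0,1, 0.01,-0.03,-1.88,0,0,0,1, 0.01,-0.03,-1.93,0,0,0,1, 0.01,-0.03,-1.97,0,0,0,1, 0.01,-0.03,-2.0,0,0,0,1, 0.01,-0.03,-2.03,0,0,0,1, 0.01,-0.03,-2.03,0,0,0,1, 0.01,-0.03,-2.03,0,0,0,1]'
```

```text
clock: 4.03
tcp_pos: [0.657, -0.0393, 0.0776]
orientation: [[-0.969, 0.245, 0.002], [0.245, 0.969, -0.0], [-0.002, 0.0, -1.0]]
force: [0.9, -0.3, 7.2]
finger_gap: 0.0004
gripper_force: 3.4
```

```bash
python3 -m handwheel '[0,0,-0.02,0,0,0,1, 0,0,-0.025,0,0,0,1, 0,0,-0.025,0,0,0,1]'
```

```text
clock: 4.4
tcp_pos: [0.6571, -0.0393, 0.0766]
orientation: [[-0.969, 0.245, 0.002], [0.245, 0.969, -0.001], [-0.002, 0.0, -1.0]]
force: [-0.4, 0.2, 8.8]
finger_gap: -0.0002
gripper_force: 4.6
```

The force rises at the spring rate, so the small lid is home. Next I'll rise and hover over the middle tin.

```bash
python3 -m handwheel '[0,0,0.3,0,0,0,1, 0,0,1.2,0,0,0,1, 0,0,2.2,0,0,0,1, -0.6,-0.7,2.33,0,0,0,1, -1.2,-1.4,2.33,0,0,0,1, -1.8,-2.1,2.33,0,0,0,1, -2.34,-2.72,2.33,0,0,0,1, -2.34,-2.72,2.33,0,0,0,1, -2.34,-2.72,2.33,0,0,0,1, -2.34,-2.72,2.33,0,0,0,1]'
python3 -c "
from w import *
look('wm')"
```

```text
clock: 5.65
tcp_pos: [0.5162, -0.2012, 0.2149]
orientation: [[-0.97, 0.244, -0.0], [0.244, 0.97, 0.001], [0.0, 0.0, -1.0]]
force: [0.2, -0.2, -0.6]
finger_gap: 0.0004
gripper_force: 0.0
5.65 [ 0.5162 -0.2012  0.2149] [ 0.17 -0.22 -0.6 ]
```

View pics/wm.png

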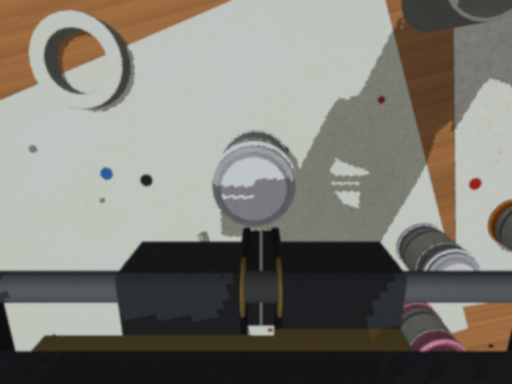

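The middle tin's lid panel is centred near (255,187). The tape roll is at (80,60) and the cup at top right.

```bash
python3 -c "
from w import *
for v in(185,188,191): print(wray('wm',(255,v),.106))"
```

```text
[ 0.5107 -0.2046  0.106 ]
[ 0.5132 -0.2053  0.106 ]
[ 0.5157 -0.2059  0.106 ]
```

```bash
python3 -m handwheel '[-0.05,-0.055,-0.8,0,0,0,1, -0.05,-0.055,-1.5,0,0,0,1, -0.05,-0.055,-1.7,0,0,0,1, -0.05,-0.055,-1.77,0,0,0,1, -0.05,-0.055,-1.82,0,0,0,1, -0.05,-0.055,-1.87,0,0,0,1, -0.05,-0.055,-1.92,0,0,0,1, -0.05,-0.055,-1.97,0,0,0,1, -0.05,-0.055,-2.01,0,0,0,1, -0.05,-0.055,-2.04,0,0,0,1, -0.05,-0.055,-2.07,0,0,0,1, -0.05,-0.055,-2.07,0,0,0,1, -0.05,-0.055,-2.07,0,0,0,1]'
```

```text
clock: 7.32
tcp_pos: [0.5138, -0.206, 0.0918]
orientation: [[-0.969, 0.245, 0.003], [0.245, 0.969, -0.001], [-0.003, -0.001, -1.0]]
force: [3.0, 1.8, 9.6]
finger_gap: 0.0
gripper_force: 4.4
```

The force is 9.6 N with the tip 3 mm below the home height, so the middle lid is home. On to the large tin.

```bash
python3 -m handwheel '[0,0,0.3,0,0,0,1, 0,0,1.2,0,0,0,1, 0,0,2.2,0,0,0,1, -0.05,0.8,2.35,0,0,0,1, -0.1,1.7,2.35,0,0,0,1, -0.2,2.7,2.35,0,0,0,1, -0.25,3.7,2.35,0,0,0,1, -0.3,4.7,2.35,0,0,0,1, -0.4,5.7,2.35,0,0,0,1, -0.45,6.62,2.35,0,0,0,1, -0.45,6.62,2.35,0,0,0,1, -0.45,6.62,2.35,0,0,0,1, -0.45,6.62,2.35,0,0,0,1, -0.45,6.62,2.35,0,0,0,1]'
python3 -c "
from w import *
look('wl')"
```

```text
clock: 9.07
tcp_pos: [0.4858, 0.1901, 0.2317]
orientation: [[-0.969, 0.248, -0.001], [0.248, 0.969, -0.0], [0.0, -0.001, -1.0]]
force: [0.9, -0.5, -0.5]
finger_gap: 0.0001
gripper_force: 0.0
9.075 [0.4858 0.1901 0.2317] [ 0.92 -0.47 -0.45]
```

View pics/wl.png

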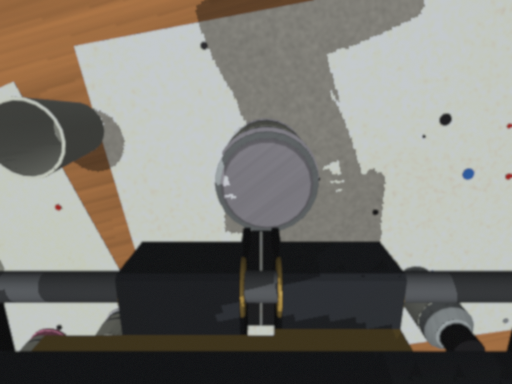

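The large lid's panel is centred near (267,183), with the cup at (35,140) and the spray can at (445,320).

```bash
python3 -c "
from w import *
for v in(180,183,186): print(wray('wl',(267,v),.121))"
```

```text
[0.4791 0.1971 0.121 ]
[0.4816 0.1964 0.121 ]
[0.4841 0.1958 0.121 ]
```

```bash
python3 -m handwheel '[-0.05,0.05,-0.8,0,0,0,1, -0.05,0.05,-1.5,0,0,0,1, -0.05,0.05,-1.72,0,0,0,1, -0.05,0.05,-1.8,0,0,0,1, -0.05,0.05,-1.85,0,0,0,1, -0.05,0.05,-1.9,0,0,0,1, -0.05,0.05,-1.95,0,0,0,1, -0.05,0.05,-2.0,0,0,0,1, -0.05,0.05,-2.04,0,0,0,1, -0.05,0.05,-2.07,0,0,0,1, -0.05,0.05,-2.1,0,0,0,1, -0.05,0.05,-2.1,0,0,0,1, -0.05,0.05,-2.1,0,0,0,1]'
```

```text
clock: 10.75
tcp_pos: [0.4838, 0.1948, 0.1067]
orientation: [[-0.969, 0.245, 0.003], [0.245, 0.969, 0.0], [-0.002, 0.001, -1.0]]
force: [0.9, -0.7, 8.3]
finger_gap: 0.0003
gripper_force: 4.5
```

The large lid is home too: 8.3 N at z = 0.1067. I'll retreat and check from the side.

```bash
python3 -m handwheel '[0,0,0.3,0,0,0,1, 0,0,1.2,0,0,0,1, 0,0,2.2,0,0,0,1, 0,0,3,0,0,0,1, 0,0,3,0,0,0,1, 0,0,3,0,0,0,1, 0,0,3,0,0,0,1]'
python3 - <<'E'
from rig import capture
import cv2
b=cv2.cvtColor(capture("side"),cv2.COLOR_RGB2BGR)
cv2.imwrite("pics/side1.png",cv2.resize(cv2.hconcat([cv2.imread("pics/side0.png")[130:310,165:330],b[130:310,165:330]]),None,fx=2.4,fy=2.4,interpolation=2))
E
```

```text
clock: 11.62
tcp_pos: [0.4811, 0.1944, 0.2837]
orientation: [[-0.969, 0.245, -0.005], [0.245, 0.969, -0.001], [0.005, -0.002, -1.0]]
force: [0.3, 0.4, -0.9]
finger_gap: 0.0003
gripper_force: 0.0
```

View pics/side1.png

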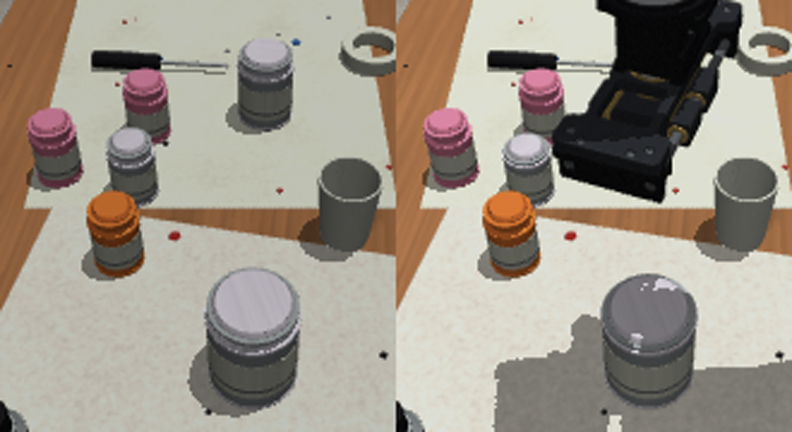

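The before/after picture shows the small lid at (528,150) and the large lid at (648,312) seated lower, their tins unmoved. The arm hides the middle tin, but its force reading showed the lid at its stop. I'm handing in.

```bash
python3 -c "
from rig import order
print(order.sign_off())"
```

```text
the job is handed in; nothing more can be done
None
```

I pressed all three lids down in order (small, middle, large), at under 10 N by the readings, and handed the job in at about 11.7 s; force and height readings put every lid at its stop, but the arm hid the middle tin in the final picture and sign-off returned no verdict.

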